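Fill the vial tray and peel a cover for it

ROBOT

A 7-joint arm with a two-finger parallel gripper is mounted at the origin on the work surface. World frame = base frame: x ahead of the robot, y to its left, z up, the work surface at z = 0. Lengths are in m, angles in rad, forces in N, time in s.
With the tool pointing down it reaches from about 0.4 to 0.875 m from the base axis. Payload 19.3 kg.
Tool frame: the origin (TCP) lies on the centre line of the jaws, within the pads' length; the fingertips stand 14 mm ahead of it and the grasp point (between the pads) lies 5 mm behind it; x points along the fingers, y is the direction in which the jaws open and shut, and the axes are right-handed (so a half turn about x gives the same grasp; the last joint's range is limited). The gripper opens to 85 mm and grips with 20 to 120 N. Pads are 22 mm wide; open, the fingers measure 114 mm over their backs; the gripper's body (76 mm by 85 mm) begins 54 mm behind the grasp point. The pads swing forward as they close: fully open they stand 13 mm farther back than shut.
Start: joints at [-1.284, 0.521, -0.036, 1.599, 0.021, 1.021, -0.113], TCP at [0.218, 0.586, 0.245] pointing down, gripper open.
Joint ranges: [-2.91, 2.91], [-0.3, 2.13], [-1.5, 1.42], [0.17, 2.43], [-1.26, 4.41], [0.16, 1.93], [-2.52, 2.52]. Speed limits (rad/s): [1.89, 1.89, 2.39, 2.39, 3.01, 3.01, 3.01].

INTERFACE

Orientations are given as [roll, pitch, yaw] about the fixed x, y, z axes, in that order (R = Rz(yaw) Ry(pitch) Rx(roll)).
In Python, from workcell import monitor, optics, bot gives the robot as it stands.
- The arm moves only by the tool arm_command, never from a script. Its arguments are lists of equal length, an entry for each row: "delta_pos": the shift along the tool's x, y, z as a fraction of full scale, a list of three; "rotation": the turn, a rotation vector about the tool's x, y, z as a fraction of full scale, a list of three. In form: {"delta_pos": [[dx, dy, dz], ...], "rotation": [[wx, wy, wz], ...]}. A call has 1 to 10 rows; each row shifts and turns the pose as measured when the row begins, along the tool's axes as they then stand; what a row does not reach is not made up. Full scale, the value 1, is 30 mm for a shift and 6 degrees for a turn. A row lasts 1/10 s, in which the tool goes at most 50 mm and 8.59 degrees, less where a joint would pass 70% of its speed; a pose out of reach is approached as far as the arm can. A call with a number of a shift or a turn outside -1 to 1 is refused whole. A call with a gripper value outside its range is refused whole. "gripper" is the closure, from -1 (fully open) to 1 (shut), so that 0 is half open, set as the call begins (left out, the last holds). The fingers move at their own pace and stop on an object; "grip_force" is the grip in N (left out, the last holds). Time passes only in rows, so rows that do not move let the fingers close. It gives the time, the measured TCP pose, the force and the opening at its end, in the units of the state.
- monitor.observe(): the state, without advancing time (a new reading comes with each control period).
- optics.grab_frame(name): name is "scene" or "side" or "wrist"; returns the picture (400x640x3 uint8, red, green, blue); there is no depth.
- optics.camera_params(name): a dict with "fx", "fy", "cx", "cy" (pixels), "origin" and "rotation" of the camera in the world. Camera axes: x right, y down, z forward; pixel columns grow to the right and rows downward; lengths in m; the calibration is good to about 2 mm. A picture is of the moment at which its call begins: read the wrist's pose just before it. camera_params takes no time and is no camera call; for the wrist camera it gives the pose at the moment of the call.
- bot.job_done(): hands the job in, once; it reports no verdict.
The state is a dict: "clock": time; "qpos": joint angles; "qd": joint speeds; "joint_efforts": joint torques, N m; "position": TCP position; "tool_rot": TCP orientation; "force": force on the tool from outside, world axes, zero at the start; "moment": the same for the moment, N m; "grip_width": finger opening in m.
Only numpy, scipy, OpenCV 4.12 (cv2) and the standard library are available. Lean on these libraries where they do the work, as an engineer would, in place of code of your own. Each camera call takes 0.05 s, during which the arm holds its last target. There are 200 camera calls.

TASK

Stand two more of the amber vials in the white tray so that it holds exactly three, all upright, leave the last one standing on the table, then peel the top cover off the clinging stack by lifting its yellow-tabbed corner first, while the opposite corner stays seated and the rest of the stack stays down where it is, and carry the cover over the white tray. Leave everything else alone, and finish still holding the cover: level, centred over the tray, long sides in line with the tray's, about a hand's breadth above the vials and touching nothing else.

Things in the scene. Friction and masses are not known exactly. Their poses are not given: they have to be found in the camera images.
- tray_mid (a point): centre of the inner floor of the white open vial tray, which is fixed to the table: outside 100 mm (its x) by 180 mm (its y, long side) by 18 mm high, walls and floor 4 mm; the floor lies 4 mm above the table; z up. The tray already holds one vial.
- vial0_mid (a point): an amber vial with a white cap and a paper band, upright cylinder 28 mm in diameter and 50 mm tall, 60 g; the point is its centre, 25 mm above its underside, z up its axis. This one already stands in the tray.
- vial1_mid (a point): an amber vial with a white cap and a paper band, upright cylinder 28 mm in diameter and 50 mm tall, 60 g; the point is its centre, 25 mm above its underside, z up its axis. One of three standing on the table between the stack and the tray.
- vial2_mid (a point): an amber vial with a white cap and a paper band, upright cylinder 28 mm in diameter and 50 mm tall, 60 g; the point is its centre, 25 mm above its underside, z up its axis. One of three standing on the table between the stack and the tray.
- vial3_mid (a point): an amber vial with a white cap and a paper band, upright cylinder 28 mm in diameter and 50 mm tall, 60 g; the point is its centre, 25 mm above its underside, z up its axis. One of three standing on the table between the stack and the tray.
- cover_mid (a point): centre of the upper face of the top cover: a shallow teal plastic tray, upside down, 70 g; face 116 mm (its x) by 196 mm (its y, long side), top 3 mm thick, 18 mm walls hanging from it, ending in a rim 124 by 204 mm 21 mm below this point; z normal to the face, up. It starts nested on the stack, this point 63 mm above the table
- cover_tab (a point): centre of the yellow grip tab on the top cover: upright plate 12 mm thick (along the cover's y), 30 mm wide (along its x), 32 mm tall; foot on the upper face, 16 mm below this point. It lies at x -40, y +86, z +16 mm from the centre of the upper face, in the cover's axes. Free space on both sides along y
- cover_tab_corner (a point): the corner of the cover's upper face next to the yellow tab, at x -58, y +98, z 0 mm from the centre of the upper face
- cover_far_corner (a point): the diagonally opposite corner of the cover's upper face, at x +58, y -98, z 0 mm from the centre of the upper face
- stack_mid (a point): centre of the upper face of the next cover down (60 mm above the table), on which the top cover rests. Loose stack, 0.65 kg: three nested teal covers on a grey foot 150 x 235 x 12 mm; axes as the top cover's. 5 mm play inside the top cover's walls. The top cover clings by friction (about 1 N near each corner) until lifted 10 mm there; pulled square it nearly lifts the stack, so turn it about the far corner
- water_bottle: clear water bottle with blue label, 64 mm in diameter, 200 mm tall, origin at the centre of its underside; stands by and is to be left alone
- pipette: grey and white hand pipette lying down, 240 mm long along its x, 30 mm high, origin below its middle; stands by and is to be left alone
- tip_box: yellow pipette-tip box 85 by 125 mm, 70 mm high, origin at the centre of its underside; stands by and is to be left alone
- tube_rack: green rack with six white tubes 75 by 200 mm, 55 mm high, origin at the centre of its underside; stands by and is to be left alone
- petri_dish: pale round dish 86 mm in diameter, 12 mm high, origin at the centre of its underside; stands by and is to be left alone
Not all that is in view belongs to the job. Leave any purple look-alike of the part that bears vial3_mid alone.

How it is judged:
On the way, in this order (a step that is already met when the one before it is completed fails the run):
1. two more vials stand released in the tray, three in all, the last one outside (x of vial0_mid in the frame of tray_mid between -0.046 and 0.046 m and y of vial0_mid in the frame of tray_mid between -0.086 and 0.086 m and z of vial0_mid in the frame of tray_mid below 0.03 m and angle between vial0_mid's own z axis and vertical below 0.12 rad and (((x of vial1_mid in the frame of tray_mid above 0.055 m or x of vial1_mid in the frame of tray_mid below -0.055 m or y of vial1_mid in the frame of tray_mid above 0.095 m or y of vial1_mid in the frame of tray_mid below -0.095 m) and angle between each of vial1_mid, vial2_mid, vial3_mid's own z axis and vertical below 0.12 rad and height (world z) of vial1_mid below 0.04 m and x of vial2_mid in the frame of tray_mid between -0.046 and 0.046 m and y of vial2_mid in the frame of tray_mid between -0.086 and 0.086 m and z of each of vial2_mid, vial3_mid in the frame of tray_mid below 0.03 m and x of vial3_mid in the frame of tray_mid between -0.046 and 0.046 m and y of vial3_mid in the frame of tray_mid between -0.086 and 0.086 m) or (x of vial1_mid in the frame of tray_mid between -0.046 and 0.046 m and y of vial1_mid in the frame of tray_mid between -0.086 and 0.086 m and z of each of vial1_mid, vial3_mid in the frame of tray_mid below 0.03 m and angle between each of vial1_mid, vial2_mid, vial3_mid's own z axis and vertical below 0.12 rad and (x of vial2_mid in the frame of tray_mid above 0.055 m or x of vial2_mid in the frame of tray_mid below -0.055 m or y of vial2_mid in the frame of tray_mid above 0.095 m or y of vial2_mid in the frame of tray_mid below -0.095 m) and height (world z) of vial2_mid below 0.04 m and x of vial3_mid in the frame of tray_mid between -0.046 and 0.046 m and y of vial3_mid in the frame of tray_mid between -0.086 and 0.086 m) or (x of vial1_mid in the frame of tray_mid between -0.046 and 0.046 m and y of vial1_mid in the frame of tray_mid between -0.086 and 0.086 m and z of each of vial1_mid, vial2_mid in the frame of tray_mid below 0.03 m and angle between each of vial1_mid, vial2_mid, vial3_mid's own z axis and vertical below 0.12 rad and x of vial2_mid in the frame of tray_mid between -0.046 and 0.046 m and y of vial2_mid in the frame of tray_mid between -0.086 and 0.086 m and (x of vial3_mid in the frame of tray_mid above 0.055 m or x of vial3_mid in the frame of tray_mid below -0.055 m or y of vial3_mid in the frame of tray_mid above 0.095 m or y of vial3_mid in the frame of tray_mid below -0.095 m) and height (world z) of vial3_mid below 0.04 m)) and contact force between the fingers and vial0 below 0.1 N and contact force between the fingers and vial1 below 0.1 N and contact force between the fingers and vial2 below 0.1 N and contact force between the fingers and vial3 below 0.1 N), for 0.2 s.
2. the tabbed corner of the top cover is raised by 15 mm while the opposite corner is still seated and the stack is still down (z of cover_tab_corner in the frame of stack_mid above 0.018 m and z of cover_far_corner in the frame of stack_mid below 0.01 m and angle between stack_mid's own z axis and vertical below 0.05 rad), for 0.05 s.
3. the top cover is right off the stack, in the fingers (z of cover_mid in the frame of stack_mid above 0.04 m and contact force between cover and stack below 0.05 N and contact force between the fingers and cover above 1 N), for 0.1 s.
At the end, for the whole second after the job is handed in: Exactly three vials upright inside the tray, the fourth upright on the table; stack flat; cover held in the fingers, still, touching nothing else, within 40 mm of centred over the tray, upper face 105 to 280 mm above the table, tilt under 0.2 rad, long sides within 0.26 rad of the tray's (x of vial0_mid in the frame of tray_mid between -0.046 and 0.046 m and y of vial0_mid in the frame of tray_mid between -0.086 and 0.086 m and z of vial0_mid in the frame of tray_mid below 0.03 m and angle between vial0_mid's own z axis and vertical below 0.12 rad and (((x of vial1_mid in the frame of tray_mid above 0.055 m or x of vial1_mid in the frame of tray_mid below -0.055 m or y of vial1_mid in the frame of tray_mid above 0.095 m or y of vial1_mid in the frame of tray_mid below -0.095 m) and angle between each of vial1_mid, vial2_mid, vial3_mid's own z axis and vertical below 0.12 rad and height (world z) of vial1_mid below 0.04 m and x of vial2_mid in the frame of tray_mid between -0.046 and 0.046 m and y of vial2_mid in the frame of tray_mid between -0.086 and 0.086 m and z of each of vial2_mid, vial3_mid in the frame of tray_mid below 0.03 m and x of vial3_mid in the frame of tray_mid between -0.046 and 0.046 m and y of vial3_mid in the frame of tray_mid between -0.086 and 0.086 m) or (x of vial1_mid in the frame of tray_mid between -0.046 and 0.046 m and y of vial1_mid in the frame of tray_mid between -0.086 and 0.086 m and z of each of vial1_mid, vial3_mid in the frame of tray_mid below 0.03 m and angle between each of vial1_mid, vial2_mid, vial3_mid's own z axis and vertical below 0.12 rad and (x of vial2_mid in the frame of tray_mid above 0.055 m or x of vial2_mid in the frame of tray_mid below -0.055 m or y of vial2_mid in the frame of tray_mid above 0.095 m or y of vial2_mid in the frame of tray_mid below -0.095 m) and height (world z) of vial2_mid below 0.04 m and x of vial3_mid in the frame of tray_mid between -0.046 and 0.046 m and y of vial3_mid in the frame of tray_mid between -0.086 and 0.086 m) or (x of vial1_mid in the frame of tray_mid between -0.046 and 0.046 m and y of vial1_mid in the frame of tray_mid between -0.086 and 0.086 m and z of each of vial1_mid, vial2_mid in the frame of tray_mid below 0.03 m and angle between each of vial1_mid, vial2_mid, vial3_mid's own z axis and vertical below 0.12 rad and x of vial2_mid in the frame of tray_mid between -0.046 and 0.046 m and y of vial2_mid in the frame of tray_mid between -0.086 and 0.086 m and (x of vial3_mid in the frame of tray_mid above 0.055 m or x of vial3_mid in the frame of tray_mid below -0.055 m or y of vial3_mid in the frame of tray_mid above 0.095 m or y of vial3_mid in the frame of tray_mid below -0.095 m) and height (world z) of vial3_mid below 0.04 m)) and horizontal distance between cover_mid and tray_mid below 0.04 m and height (world z) of cover_mid between 0.105 and 0.28 m and angle between cover_mid's own z axis and vertical below 0.2 rad and angle between the y axis of cover_mid and the y axis of tray_mid, either way round below 0.26 rad and linear speed of cover below 0.03 m/s and contact force between the fingers and cover above 1 N and not (contact force between cover and stack above 0.05 N or contact force between cover and tray above 0.05 N or contact force between cover and vial0 above 0.05 N or contact force between cover and vial1 above 0.05 N or contact force between cover and vial2 above 0.05 N or contact force between cover and vial3 above 0.05 N or contact force between cover and water_bottle above 0.05 N or contact force between cover and pipette above 0.05 N or contact force between cover and tip_box above 0.05 N or contact force between cover and tube_rack above 0.05 N or contact force between cover and petri_dish above 0.05 N) and angle between stack_mid's own z axis and vertical below 0.05 rad and height (world z) of stack_mid below 0.066 m); the arm keeps its last pose, push and grip.
It fails at once if the rest of the stack is dragged or lifted by more than 25 mm (distance of stack_mid from where it was at the start of the episode above 0.025 m).
It fails at once if a bystander is pushed by more than 25 mm (distance of any of water_bottle, pipette, tip_box, tube_rack, petri_dish from where it was at the start of the episode above 0.025 m).
It also fails if it takes over 61 s, if anything falls off the work surface, if the arm or the gripper's body presses on something with over 40 N, if the wrist force passes 120 N, or if a joint passes its speed limit or range.

## Working session

There is one attempt and no reset: what is moved stays moved. The work goes in short steps, Python scripts to look and compute and a tool call to move; the robot and the scene stay as the last step left them, time stands still between calls to the robot, and variables do not carry over. Pictures are saved under pics/ and viewed, about 8 in all and at most 12, crops included, and the job is handed in when it is done.

Besides the shell and the picture viewer there is one more tool, called after ">>>" in YAML: its name, and indented under it one key for each argument. arm_command: Moves the arm, as the interface text tells. Its arguments: {"type":"object","properties":{"delta_pos":{"type":"array","items":{"type":"array","items":{"type":"number"}}},"rotation":{"type":"array","items":{"type":"array","items":{"type":"number"}}},"gripper":{"type":"number"},"grip_force":{"type":"number"}},"required":["delta_pos","rotation"]}

```bash
ls; mkdir -p pics; python3 - <<'E'
from workcell import monitor, optics, bot
import cv2
s=monitor.observe(); print({k:s[k] for k in('clock','position','tool_rot','grip_width','force')})
for n in('scene','side'):
    im=optics.grab_frame(n); cv2.imwrite(f'pics/{n}0.png',im[:,:,::-1]); print(n,optics.camera_params(n))
E
```

```text
pics
{'clock': 0.0, 'position': array([0.21821685, 0.58532726, 0.24472931]), 'tool_rot': array([-1.49827342,  1.56967808, -1.85505169]), 'grip_width': 0.0853808559248913, 'force': array([0.73461176, 0.59107367, 0.47179765])}
scene {'fx': 366.6950624632197, 'fy': 366.6950624632197, 'cx': 324.6931946835671, 'cy': 200.3299253578062, 'origin': array([ 1.20927813, -0.42286051,  0.93819319]), 'rotation': array([-2.3931238 , -0.00998277,  1.00372268])}
side {'fx': 405.3351912084381, 'fy': 405.3351912084381, 'cx': 315.47698233261906, 'cy': 204.15768519192724, 'origin': array([-0.11635484, -0.62462131,  0.61591321]), 'rotation': array([-2.09278972, -0.02306053, -0.82019138])}
```

View pics/scene0.png

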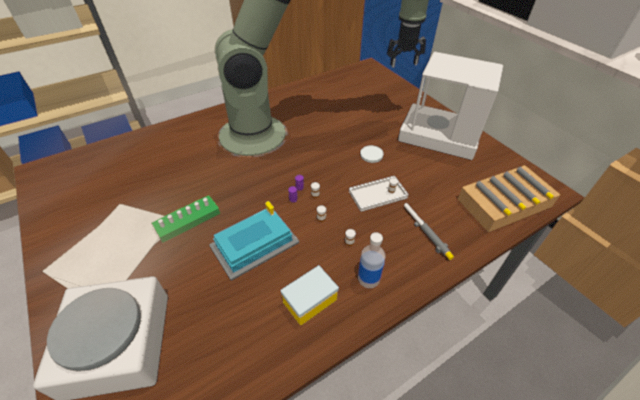

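View pics/side0.png

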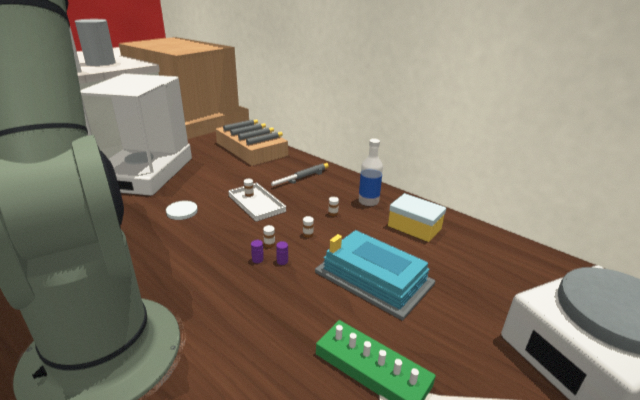

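Scene view: three white-capped amber vials at about (316,189), (321,213) and (350,237), with a fourth in the tray at (392,186). The purple look-alikes are at (299,182) and (293,195) and don't fit the amber description. The tab is at (270,207) on the teal stack. I'll enlarge to confirm this and to measure.

```bash
cat > h.py <<'E'
import numpy as np, cv2
from scipy.spatial.transform import Rotation as R
from workcell import monitor, optics, bot
def cam(n):
    p=optics.camera_params(n); return p,R.from_euler('xyz',p['rotation']).as_matrix(),np.array(p['origin'])
def ray(c,uv):
    p,M,o=c; d=M@np.array([(uv[0]-p['cx'])/p['fx'],(uv[1]-p['cy'])/p['fy'],1]); return o,d/np.linalg.norm(d)
def onz(c,uv,z):
    o,d=ray(c,uv); return o+d*(z-o[2])/d[2]
def proj(c,P):
    p,M,o=c; q=M.T@(np.array(P)-o); return np.array([p['fx']*q[0]/q[2]+p['cx'],p['fy']*q[1]/q[2]+p['cy']])
def tri(c1,u1,c2,u2):
    A=np.zeros((3,3));b=np.zeros(3);L=[ray(c1,u1),ray(c2,u2)]
    for o,d in L: Q=np.eye(3)-np.outer(d,d);A+=Q;b+=Q@o
    x=np.linalg.solve(A,b); return x,[np.linalg.norm((np.eye(3)-np.outer(d,d))@(x-o)) for o,d in L]
def blobs(m,amin=10):
    n,l,s,c=cv2.connectedComponentsWithStats(m.astype(np.uint8)); return [(s[i,4],c[i].round(1),s[i,:4]) for i in range(1,n) if s[i,4]>=amin]
E
python3 - <<'E'
from h import *
for n,(x0,x1,y0,y1) in {'scene':(200,420,140,280),'side':(150,450,165,320)}.items():
    im=cv2.imread(f'pics/{n}0.png'); c=cam(n)
    hsv=cv2.cvtColor(im,cv2.COLOR_BGR2HSV); h,s,v=[hsv[:,:,i].astype(int) for i in range(3)]
    box=np.zeros(h.shape,bool); box[y0:y1,x0:x1]=1
    for nm,m in {'white':(s<50)&(v>170),'yellow':(h>20)&(h<32)&(s>150)&(v>120),'teal':(h>85)&(h<102)&(s>110)}.items():
        for b in blobs(m&box): print(n,nm,b[0],b[1],b[2],onz(c,b[1],0.045).round(3))
    cv2.imwrite(f'pics/{n}c.png',cv2.resize(im[y0:y1,x0:x1],None,fx=800/(x1-x0),fy=800/(x1-x0),interpolation=cv2.INTER_CUBIC))
E
```

```text
scene white 265 [371.5 152.9] [361 146  22  15] [0.401 0.312 0.045]
scene white 1029 [376.7 192.3] [350 176  58  33] [0.577 0.2   0.045]
scene white 46 [314.8 185.4] [311 182   9   8] [0.437 0.039 0.045]
scene white 11 [204.6 199.1] [203 198   4   3] [ 0.299 -0.305  0.045]
scene white 76 [412.1 211.9] [405 203  15  20] [0.707 0.243 0.045]
scene white 53 [320.9 208.9] [317 206   9   7] [ 0.54  -0.001  0.045]
scene white 64 [350.2 232.8] [346 229  10   9] [0.671 0.024 0.045]
scene white 99 [376.2 237.3] [371 233  12  10] [0.727 0.081 0.045]
scene white 118 [377.7 257. ] [370 250  15  13] [0.786 0.04  0.045]
scene white 259 [315.2 274.6] [297 266  34  14] [ 0.739 -0.145  0.045]
scene yellow 73 [269.3 206.5] [265 201   9  13] [ 0.442 -0.138  0.045]
scene teal 2692 [251.8 238.9] [215 210  77  62] [ 0.532 -0.242  0.045]
side white 110 [155.8 169.8] [150 165  17  15] [0.413 0.56  0.045]
side white 82 [353.4 167. ] [341 165  21   7] [0.894 0.124 0.045]
side white 2840 [419.  187.1] [363 165  87  56] [ 0.923 -0.11   0.045]
side white 76 [284.  178.7] [272 174  25  10] [0.666 0.223 0.045]
side white 36 [247.8 180.8] [244 179   9   5] [0.575 0.291 0.045]
side white 760 [257.2 201.3] [229 183  57  33] [0.513 0.171 0.045]
side white 11 [239.1 187.8] [235 186   9   4] [0.527 0.272 0.045]
side white 42 [333.3 199. ] [329 197  10   5] [0.677 0.027 0.045]
side white 387 [181.1 208.3] [166 201  31  16] [0.34  0.286 0.045]
side white 57 [307.7 219.1] [303 216  11   7] [0.546 0.003 0.045]
side white 60 [268.4 228.2] [263 225  11   7] [0.443 0.044 0.045]
side yellow 770 [414.  226.5] [388 212  56  30] [ 0.716 -0.217  0.045]
side yellow 135 [335.  242.8] [330 234  12  18] [ 0.515 -0.119  0.045]
side teal 4517 [377.5 268.3] [324 231 105  78] [ 0.507 -0.25   0.045]
```

View pics/scenec.png

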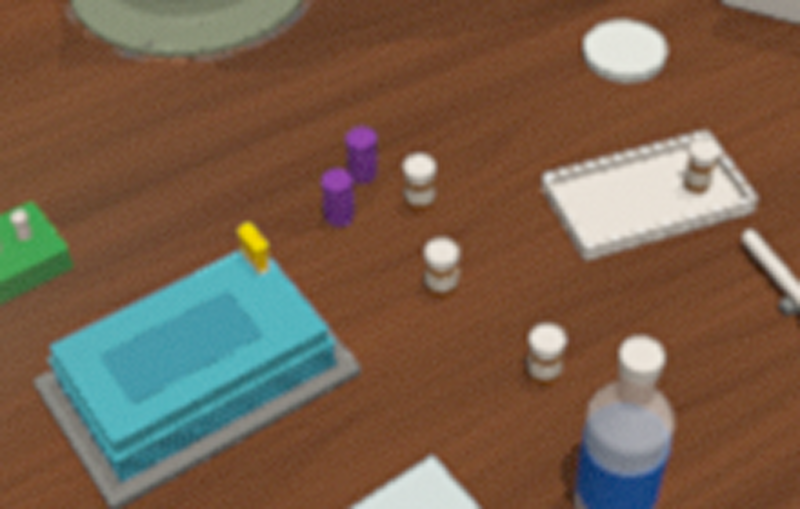

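View pics/sidec.png

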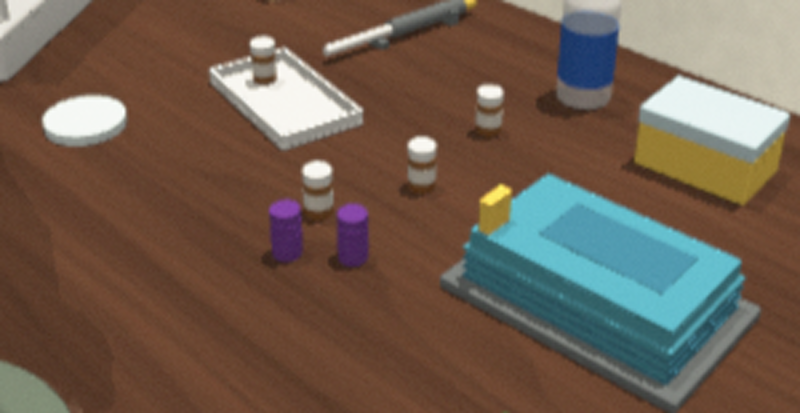

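The crops confirm the picture: the amber vials are at scene (316,189), (321,213) and (350,237), with the two purple cylinders beside the first. I'll use the second and third and leave the one by the purple pair alone. Next I need the tray, cover and bystander geometry.

```bash
python3 - <<'E'
from h import *
cs,cd=cam('scene'),cam('side')
S=lambda p:np.array(p)/3.6364+[200,140]
D=lambda p:np.array(p)/2.6667+[150,165]
def quad(name,c,pts,z):
    P=np.array([onz(c,p,z)[:2] for p in pts]); r=[np.linalg.norm(P[i]-P[(i+1)%4]) for i in range(4)]
    e=(P[1]-P[0])+(P[2]-P[3]); print(name,P.round(3).tolist(),'sides',np.round(r,3),'ctr',P.mean(0).round(4),'yaw01',np.degrees(np.arctan2(e[1],e[0])).round(1))
quad('tray scene',cs,[S(p) for p in((588,253),(755,203),(708,133),(545,178))],.018)
quad('tray side',cd,[D(p) for p in((360,113),(283,48),(212,72),(283,145))],.018)
quad('tray side2',cd,[D(p) for p in((283,143),(211,72),(287,48),(361,110))],.018)
quad('cover scene',cs,[S(p) for p in((118,442),(332,330),(252,250),(52,350))],.063)
quad('cover side',cd,[D(p) for p in((670,332),(476,235),(548,178),(743,265))],.063)
for n,a,b in (('A',(314.8,185.4),(268.4,228.2)),('B',(320.9,208.9),(307.7,219.1)),('C',(350.2,232.8),(333.3,199)),('bottlecap',(376.2,237.3),D((592,0))),('tab',(269.3,206.5),(335,242.8)),('v0',S((703,152)),D((262,45))),('purp1',S((362,136)),D((286,210))),('purp2',S((338,178)),D((352,214)))):
    print(n,*[np.round(q,4) for q in tri(cs,a,cd,b)])
print('pip tip',onz(cs,S((748,237)),.015),onz(cs,(452,257),.015)); print('petri',onz(cs,S((625,50)),.012))
E
```

```text
tray scene [[0.595, 0.126], [0.628, 0.3], [0.529, 0.325], [0.494, 0.149]] sides [0.177 0.102 0.179 0.103] ctr [0.5614 0.225 ] yaw01 79.0
tray side [[0.577, 0.124], [0.617, 0.303], [0.519, 0.313], [0.475, 0.132]] sides [0.183 0.098 0.186 0.102] ctr [0.5471 0.2181] yaw01 76.7
tray side2 [[0.478, 0.135], [0.519, 0.314], [0.621, 0.3], [0.582, 0.128]] sides [0.183 0.103 0.176 0.104] ctr [0.5497 0.2192] yaw01 77.2
cover scene [[0.589, -0.325], [0.581, -0.132], [0.466, -0.148], [0.477, -0.336]] sides [0.193 0.116 0.188 0.112] ctr [ 0.5283 -0.2352] yaw01 93.0
cover side [[0.466, -0.336], [0.454, -0.151], [0.566, -0.14], [0.578, -0.334]] sides [0.185 0.113 0.194 0.112] ctr [ 0.516  -0.2401] yaw01 93.7
A [0.4394 0.038  0.0487] [0.0008 0.0008]
B [ 0.5418 -0.0014  0.0482] [0.0007 0.0007]
C [0.6724 0.0225 0.0483] [0.0005 0.0005]
bottlecap [0.7906 0.0022 0.1414] [0.0218 0.0218]
tab [ 0.4741 -0.1506  0.082 ] [0.0008 0.0008]
v0 [0.5685 0.2796 0.0476] [0.0002 0.0002]
purp1 [0.3781 0.0113 0.0474] [0.0018 0.0018]
purp2 [ 0.4154 -0.0358  0.0475] [0.0014 0.0014]
pip tip [0.65596935 0.2674188  0.015     ] [0.89116659 0.24607977 0.015     ]
petri [0.37648135 0.33752651 0.012     ]
```

```bash
cat >> h.py <<'E'
def Rd(jaw_deg):  # tool down, jaw (tool y) at world angle
    a=np.radians(jaw_deg); x=np.array([0,0,-1.]);y=np.array([np.cos(a),np.sin(a),0]); return np.c_[x,y,np.cross(x,y)]
def cur():
    s=monitor.observe(); return np.array(s['position']),R.from_euler('xyz',s['tool_rot']).as_matrix(),s
def go(P,jaw,M=None):
    "report remaining move in tool axes, mm units of full scale, and rotvec in full scale"
    p,T,s=cur()
    M=Rd(jaw) if M is None else M
    print('t',round(s['clock'],2),'pos',p.round(4),'jaw',np.degrees(np.arctan2(T[1,1],T[0,1])).round(1),'w',round(s['grip_width'],4),'F',np.round(s['force'],1),'q',np.round(s['qpos'],2))
    print(' dpos(scale)',(T.T@(np.array(P)-p)/.03).round(2),'rot(scale)',(R.from_matrix(T.T@M).as_rotvec()/np.radians(6)).round(2))
E
python3 - <<'E'
from h import *
p,T,s=cur(); print(T.round(3))
c=cam('wrist'); print((T.T@(c[2]-p)).round(3),(T.T@c[1]).round(2))
for j in(-12,168): go([.4394,.038,.12],j)
cs,cd=cam('scene'),cam('side'); print('bottle base',onz(cs,(370,283),0.0),'tipbox',onz(cs,(310,285),.07),'rack',onz(cs,(187,212),.055))
S=lambda p:np.array(p)/3.6364+[200,140]
D=lambda p:np.array(p)/2.6667+[150,165]
for a,b in(((588,253),(361,113)),((755,203),(287,48)),((708,133),(211,72)),((545,178),(283,144))): print('tray',*[q if 0 else np.round(q,4) for q in tri(cs,S(a),cd,D(b))])
for a,b in(((118,442),(743,265)),((332,330),(548,178)),((52,350),(670,332)),((245,255),(476,235))): print('cover',*[np.round(q,4) for q in tri(cs,S(a),cd,D(b))])
E
```

```text
[[-0.     0.349  0.937]
 [-0.001  0.937 -0.349]
 [-1.    -0.001  0.   ]]
[-0.129  0.001 -0.081] [[ 0.   -0.31  0.95]
 [ 1.    0.   -0.  ]
 [ 0.    0.95  0.31]]
t 0.1 pos [0.2182 0.5854 0.2448] jaw 69.6 w 0.0856 F [ 0.5 -0.4 -0.4] q [-1.28  0.52 -0.04  1.6   0.02  1.02 -0.11]
 dpos(scale) [  4.18 -14.52  13.28] rot(scale) [1.359e+01 1.000e-02 1.000e-02]
t 0.1 pos [0.2182 0.5854 0.2448] jaw 69.6 w 0.0856 F [ 0.5 -0.4 -0.4] q [-1.28  0.52 -0.04  1.6   0.02  1.02 -0.11]
 dpos(scale) [  4.18 -14.52  13.28] rot(scale) [-1.641e+01 -1.000e-02  1.000e-02]
bottle base [ 0.82382474 -0.01096476  0.        ] tipbox [ 0.7723183  -0.18063984  0.07      ] rack [ 0.33321389 -0.37315087  0.055     ]
tray [0.5876 0.1333 0.0087] [0.0011 0.0011]
tray [0.6248 0.304  0.0142] [0.0009 0.0009]
tray [0.5261 0.327  0.012 ] [0.0021 0.0021]
tray [0.4882 0.1521 0.0073] [0.003 0.003]
cover [ 0.5862 -0.3276  0.057 ] [0.0032 0.0032]
cover [ 0.5762 -0.131   0.0552] [0.0018 0.0018]
cover [ 0.4721 -0.3339  0.0572] [0.0013 0.0013]
cover [ 0.4597 -0.1499  0.0564] [0.004 0.004]
```

>>> arm_command:
  delta_pos:
    - [0, -1, 0.91]
    - [0, -1, 0.91]
    - [0, -1, 0.91]
    - [0, -1, 0.91]
    - [0, -1, 0.91]
    - [0, -1, 0.91]
    - [0, -1, 0.91]
    - [0, -1, 0.91]
    - [0, -1, 0.91]
    - [0, -1, 0.91]
  rotation:
    - [0, 0, 0]
    - [0, 0, 0]
    - [0, 0, 0]
    - [0, 0, 0]
    - [0, 0, 0]
    - [0, 0, 0]
    - [0, 0, 0]
    - [0, 0, 0]
    - [0, 0, 0]
    - [0, 0, 0]
  gripper: -0.3
  grip_force: 30

```text
clock: 1.1
position: [0.3706, 0.1979, 0.2422]
tool_rot: [-2.089, 1.566, -2.438]
force: [1.0, -0.2, -1.0]
grip_width: 0.0555
```

```bash
python3 -c "
from h import *
go([.4394,.038,.12],-12)"
```

```text
t 1.1 pos [0.3706 0.1979 0.2422] jaw 70.0 w 0.0555 F [ 1.  -0.2 -1. ] q [-0.71  0.2   0.09  2.11 -0.02  0.83  0.62]
 dpos(scale) [ 4.08 -4.21  3.99] rot(scale) [1.367e+01 1.000e-02 4.000e-02]
```

>>> arm_command:
  delta_pos:
    - [0.3, -0.84, 0.8]
    - [0.3, -0.75, 0.88]
    - [0.3, -0.66, 0.95]
    - [0.3, -0.55, 1]
    - [0.3, -0.45, 1]
    - [0.4, 0, 0]
    - [0.4, 0, 0]
    - [0.4, 0, 0]
    - [0.4, 0, 0]
    - [0.4, 0, 0]
  rotation:
    - [1, 0, 0]
    - [1, 0, 0]
    - [1, 0, 0]
    - [1, 0, 0]
    - [1, 0, 0]
    - [1, 0, 0]
    - [1, 0, 0]
    - [1, 0, 0]
    - [1, 0, 0]
    - [1, 0, 0]

```text
clock: 2.1
position: [0.44, 0.0259, 0.1348]
tool_rot: [-0.069, 1.567, -1.515]
force: [-0.6, -0.0, 0.2]
grip_width: 0.0554
```

>>> arm_command:
  delta_pos:
    - [0, 0, 0]
    - [0, 0, 0]
    - [0, 0, 0]
    - [0, 0, 0]
  rotation:
    - [1, 0, 0]
    - [1, 0, 0]
    - [1, 0, 0]
    - [0.6, 0, 0]

```text
clock: 2.5
position: [0.4387, 0.0256, 0.1326]
tool_rot: [-0.328, 1.564, -2.169]
force: [-0.5, -0.3, 0.5]
grip_width: 0.0555
```

```bash
python3 -c "
from h import *
go([.4394,.038,.033],-12)
c=cam('wrist'); im=optics.grab_frame('wrist'); cv2.imwrite('pics/w1.png',im[:,:,::-1])
for P in ([.4394,.038,.05],[.5418,-.0014,.05]): print(proj(c,P))
hsv=cv2.cvtColor(im,cv2.COLOR_RGB2HSV)
for b in blobs((hsv[:,:,1]<50)&(hsv[:,:,2]>170),60): print(b[0],b[1],b[2],onz(c,b[1],.048).round(4))
"
```

```text
t 2.5 pos [0.4387 0.0256 0.1326] jaw -15.5 w 0.0555 F [-0.5 -0.3  0.5] q [-0.57  0.47  0.48  2.19 -0.38  0.57 -0.07]
 dpos(scale) [ 3.32 -0.08 -0.43] rot(scale) [-0.58  0.06  0.02]
[320.50464438 205.46085572]
[468.47445189 219.29798163]
3923 [407.2  13.1] [340   0 148  33] [0.5228 0.1417 0.048 ]
621 [603.2 131.8] [589 116  38  39] [0.6382 0.037  0.048 ]
576 [631.2 139.7] [620 119  20  39] [0.6567 0.0265 0.048 ]
1359 [318.8 199.2] [300 174  39  48] [0.4393 0.0423 0.048 ]
307 [442.  197.4] [432 187  33  32] [0.5261 0.0198 0.048 ]
1297 [464.8 215.6] [444 197  43  39] [0.5403 0.0013 0.048 ]
5105 [ 21.8 345.8] [  0 272  53 128] [ 0.154  -0.0173  0.048 ]
497 [504.7 311.5] [482 298  37  37] [ 0.5617 -0.0925  0.048 ]
262 [376.4 340.7] [364 333  26  21] [ 0.4527 -0.0936  0.048 ]
```

View pics/w1.png

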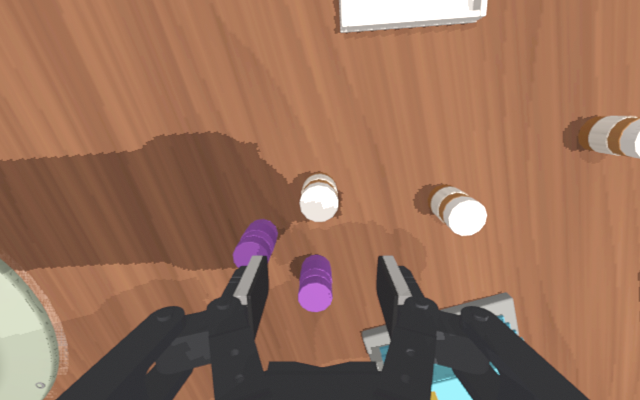

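The wrist view shows vial A's cap at (319,202), vial B at (465,213), and the purple ones at (255,245) and (315,285). Vial A agrees with triangulation to about 2 mm, so I'll go down on it.

>>> arm_command:
  delta_pos:
    - [0, -0.08, -0.45]
    - [0.8, 0, 0]
    - [0.8, 0, 0]
    - [0.8, 0, 0]
    - [0.8, 0, 0]
    - [0.2, 0, 0]
  rotation:
    - [-0.58, 0, 0]
    - [0, 0, 0]
    - [0, 0, 0]
    - [0, 0, 0]
    - [0, 0, 0]
    - [0, 0, 0]

```text
clock: 3.15
position: [0.4411, 0.0451, 0.0278]
tool_rot: [-0.411, 1.569, -2.164]
force: [0.1, 0.2, 0.3]
grip_width: 0.0557
```

```bash
python3 -c "
from h import *
go([.4394,.039,.033],-12)"
```

```text
t 3.15 pos [0.4411 0.0451 0.0278] jaw -10.4 w 0.0557 F [0.1 0.2 0.3] q [-0.43  0.67  0.25  2.21 -0.51  0.31  0.08]
 dpos(scale) [-0.17 -0.02  0.21] rot(scale) [0.26 0.01 0.01]
```

>>> arm_command:
  delta_pos:
    - [-0.17, 0, 0.2]
    - [0, 0, 0]
  rotation:
    - [0.2, 0, 0]
    - [0, 0, 0]

```text
clock: 3.35
position: [0.4398, 0.0392, 0.0334]
tool_rot: [-0.99, 1.568, -2.762]
force: [-0.3, -1.0, 0.4]
grip_width: 0.0556
```

>>> arm_command:
  delta_pos:
    - [0, 0, 0]
    - [0, 0, 0]
    - [0, 0, 0]
    - [0, 0, 0]
    - [0, 0, 0]
    - [0, 0, 0]
  rotation:
    - [0, 0, 0]
    - [0, 0, 0]
    - [0, 0, 0]
    - [0, 0, 0]
    - [0, 0, 0]
    - [0, 0, 0]
  gripper: 1
  grip_force: 30

```text
clock: 3.95
position: [0.4414, 0.0401, 0.0365]
tool_rot: [1.956, 1.568, 0.186]
force: [0.4, -0.4, -1.5]
grip_width: 0.027
```

```bash
python3 -c "
from h import *
go([.556,.224,.11],-12)"
```

```text
t 3.95 pos [0.4414 0.0401 0.0365] jaw -11.4 w 0.027 F [ 0.4 -0.4 -1.5] q [-0.43  0.65  0.27  2.22 -0.51  0.33  0.07]
 dpos(scale) [-2.44  2.54 -6.76] rot(scale) [ 0.1  -0.01 -0.02]
```

>>> arm_command:
  delta_pos:
    - [-1, 0, 0]
    - [-1, 0, 0]
    - [-0.4, 0.36, -0.95]
    - [0, 0.36, -0.95]
    - [0, 0.36, -0.95]
    - [0, 0.36, -0.95]
    - [0, 0.36, -0.95]
    - [0, 0.36, -0.95]
    - [0, 0.36, -0.95]
    - [0, 0, 0]
  rotation:
    - [0, 0, 0]
    - [0, 0, 0]
    - [0, 0, 0]
    - [0, 0, 0]
    - [0, 0, 0]
    - [0, 0, 0]
    - [0, 0, 0]
    - [0, 0, 0]
    - [0, 0, 0]
    - [0, 0, 0]

```text
clock: 4.95
position: [0.5575, 0.2276, 0.1109]
tool_rot: [-2.453, 1.57, 2.059]
force: [-0.5, -0.0, -0.6]
grip_width: 0.0268
```

```bash
python3 -c "
from h import *
go([.556,.224,.042],-12)
c=cam('wrist'); im=optics.grab_frame('wrist'); cv2.imwrite('pics/w2.png',im[:,:,::-1])
P=np.array([.556,.224,.018]);a=np.radians(-12.2);ux=np.array([np.cos(a),np.sin(a),0]);uy=np.array([-np.sin(a),np.cos(a),0])
for i,j in((-1,-1),(1,-1),(1,1),(-1,1)): print(proj(c,P+ux*.05*i+uy*.09*j).round(0))
"
```

```text
t 4.95 pos [0.5575 0.2276 0.1109] jaw -11.5 w 0.0268 F [-0.5 -0.  -0.6] q [-0.79  0.71  0.46  1.79 -0.44  0.75 -0.31]
 dpos(scale) [ 2.3  -0.02  0.13] rot(scale) [ 0.08 -0.    0.  ]
[264. 318.]
[379. 319.]
[397. 100.]
[251.  98.]
```

View pics/w2.png

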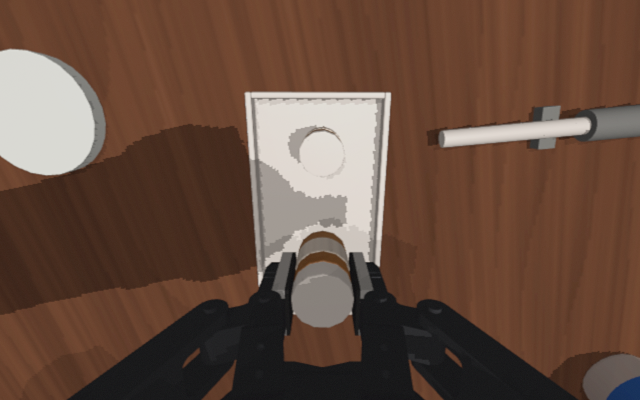

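The wrist view shows the tray's far rim corners at (247,95) and (390,95), the standing vial at (321,152), and the held vial upright between the pads. This shifts the tray centre to about (0.5527, 0.2278). Lowering now.

>>> arm_command:
  delta_pos:
    - [0.6, -0.16, 0]
    - [0.8, 0, 0]
    - [0.5, 0, 0]
    - [0.2, 0, 0]
    - [0, 0, 0]
  rotation:
    - [0, 0, 0]
    - [0, 0, 0]
    - [0, 0, 0]
    - [0, 0, 0]
    - [0, 0, 0]

```text
clock: 5.5
position: [0.5509, 0.2235, 0.0459]
tool_rot: [-0.551, 1.568, -2.327]
force: [-0.0, -0.7, 0.2]
grip_width: 0.0269
```

```bash
python3 -c "
from h import *
go([.5527,.2278,.0405],-12)"
```

```text
t 5.5 pos [0.5509 0.2235 0.0459] jaw -11.7 w 0.0269 F [-0.  -0.7  0.2] q [-0.75  0.79  0.39  1.82 -0.49  0.62 -0.27]
 dpos(scale) [ 0.18  0.03 -0.15] rot(scale) [0.05 0.02 0.01]
```

>>> arm_command:
  delta_pos:
    - [0.14, 0, -0.15]
    - [0.03, 0, 0]
    - [0, 0, 0]
  rotation:
    - [0, 0, 0]
    - [0, 0, 0]
    - [0, 0, 0]

```text
clock: 5.8
position: [0.5528, 0.2282, 0.0421]
tool_rot: [0.047, 1.569, -1.729]
force: [0.3, -0.9, -0.3]
grip_width: 0.027
```

>>> arm_command:
  delta_pos:
    - [0.06, 0, 0]
    - [0.05, 0, 0]
    - [0, 0, 0]
  rotation:
    - [0, 0, 0]
    - [0, 0, 0]
    - [0, 0, 0]

```text
clock: 6.1
position: [0.5533, 0.2285, 0.0395]
tool_rot: [1.304, 1.57, -0.472]
force: [-0.1, 0.7, -0.4]
grip_width: 0.027
```

>>> arm_command:
  delta_pos:
    - [0.06, 0, 0]
    - [0.03, 0, 0]
    - [0, 0, 0]
  rotation:
    - [0, 0, 0]
    - [0, 0, 0]
    - [0, 0, 0]

```text
clock: 6.4
position: [0.5537, 0.2288, 0.0393]
tool_rot: [2.445, 1.568, 0.668]
force: [0.2, 0.3, -0.1]
grip_width: 0.0271
```

>>> arm_command:
  delta_pos:
    - [0, 0, 0]
    - [0, 0, 0]
    - [0, 0, 0]
    - [0, 0, 0]
    - [-0.8, 0, 0]
    - [-1, 0, 0]
    - [-0.7, 0, 0]
    - [0, 0, 0]
  rotation:
    - [0, 0, 0]
    - [0, 0, 0]
    - [0, 0, 0]
    - [0, 0, 0]
    - [0, 0, 0]
    - [0, 0, 0]
    - [0, 0, 0]
    - [0, 0, 0]
  gripper: -0.3

```text
clock: 7.2
position: [0.5532, 0.2282, 0.1156]
tool_rot: [1.835, 1.571, 0.059]
force: [0.3, -0.4, -0.4]
grip_width: 0.0557
```

```bash
python3 -c "
from h import *
go([.541,0,.11],-12)
c=cam('wrist'); im=optics.grab_frame('wrist'); cv2.imwrite('pics/w3.png',im[:,:,::-1])
print(proj(c,[.5535,.2288,.054]))
"
```

```text
t 7.2 pos [0.5532 0.2282 0.1156] jaw -11.8 w 0.0557 F [ 0.3 -0.4 -0.4] q [-0.8   0.7   0.46  1.79 -0.43  0.75 -0.31]
 dpos(scale) [0.19 1.15 7.53] rot(scale) [ 0.04 -0.   -0.  ]
[324.120182   232.00031871]
```

View pics/w3.png

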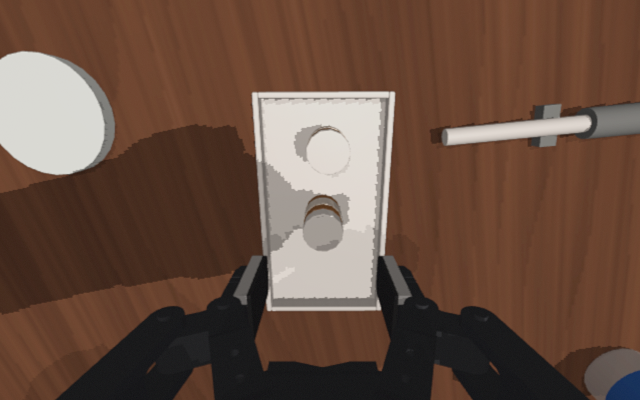

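The first vial stands upright in the tray at (323,228), beside the original at (328,152). The tray's rim corners are at (253,95), (393,95), (383,310) and (265,310). Next is vial B.

>>> arm_command:
  delta_pos:
    - [0, 0.14, 0.94]
    - [0, 0.14, 0.94]
    - [0, 0.14, 0.94]
    - [0, 0.14, 0.94]
    - [0, 0.14, 0.94]
    - [0, 0.14, 0.94]
    - [0, 0.14, 0.94]
    - [0, 0.14, 0.7]
    - [0, 0, 0.2]
    - [0, 0, 0]
  rotation:
    - [0, 0, 0]
    - [0, 0, 0]
    - [0, 0, 0]
    - [0, 0, 0]
    - [0, 0, 0]
    - [0, 0, 0]
    - [0, 0, 0]
    - [0, 0, 0]
    - [0, 0, 0]
    - [0, 0, 0]

```text
clock: 8.25
position: [0.5354, -0.0055, 0.1059]
tool_rot: [-1.105, 1.56, -2.878]
force: [0.2, -0.2, 0.8]
grip_width: 0.0555
```

```bash
python3 -c "
from h import *
c=cam('wrist'); im=optics.grab_frame('wrist'); cv2.imwrite('pics/w4.png',im[:,:,::-1])
print(proj(c,[.541,0,.05]))
hsv=cv2.cvtColor(im,cv2.COLOR_RGB2HSV)
for b in blobs((hsv[:,:,1]<50)&(hsv[:,:,2]>170),300): print(b[0],b[1],b[2],onz(c,b[1],.048).round(4))
go([.541,0,.033],-12)
"
```

```text
[331.55946339 226.79650369]
1089 [279.   3.] [199   0 159   8] [0.538  0.1293 0.048 ]
522 [495.7 140.5] [484 124  41  42] [0.6474 0.0343 0.048 ]
2175 [533.8 149.6] [505 126  58  49] [0.6696 0.0243 0.048 ]
1733 [331.5 220.2] [311 191  43  55] [0.5417 0.0038 0.048 ]
1544 [322.9 341.9] [258 324 130  37] [ 0.5166 -0.0913  0.048 ]
358 [633.4 352.5] [619 336  21  64] [ 0.7447 -0.146   0.048 ]
t 8.3 pos [ 0.5355 -0.005   0.1058] jaw -11.5 w 0.0555 F [-0.4 -0.2 -0.5] q [-0.41  0.63  0.43  1.96 -0.41  0.65  0.08]
 dpos(scale) [ 2.43  0.17 -0.21] rot(scale) [0.08 0.05 0.09]
```

>>> arm_command:
  delta_pos:
    - [0, 0.18, -0.22]
    - [0.7, 0, 0]
    - [0.8, 0, 0]
    - [0.5, 0, 0]
    - [0.2, 0, 0]
    - [0, 0, 0]
  rotation:
    - [0, 0.05, 0.08]
    - [0, 0, 0]
    - [0, 0, 0]
    - [0, 0, 0]
    - [0, 0, 0]
    - [0, 0, 0]

```text
clock: 8.9
position: [0.5452, 0.0107, 0.0368]
tool_rot: [2.858, 1.565, 1.096]
force: [-0.1, 0.6, 0.2]
grip_width: 0.056
```

```bash
python3 -c "
from h import *
go([.5415,0.0005,.033],-12)"
```

```text
t 8.9 pos [0.5452 0.0107 0.0368] jaw -11.0 w 0.056 F [-0.1  0.6  0.2] q [-0.36  0.75  0.33  1.96 -0.48  0.51  0.12]
 dpos(scale) [ 0.13 -0.06  0.36] rot(scale) [ 0.17 -0.05 -0.01]
```

>>> arm_command:
  delta_pos:
    - [0.1, -0.06, 0.34]
    - [0, 0, 0]
  rotation:
    - [0.1, 0, 0]
    - [0, 0, 0]

```text
clock: 9.1
position: [0.5419, 0.0013, 0.0344]
tool_rot: [2.707, 1.565, 0.935]
force: [0.4, 0.9, 0.3]
grip_width: 0.0553
```

>>> arm_command:
  delta_pos:
    - [0, 0, 0]
    - [0, 0, 0]
    - [0, 0, 0]
    - [0, 0, 0]
    - [0, 0, 0]
    - [0, 0, 0]
  rotation:
    - [0, 0, 0]
    - [0, 0, 0]
    - [0, 0, 0]
    - [0, 0, 0]
    - [0, 0, 0]
    - [0, 0, 0]
  gripper: 1

```text
clock: 9.7
position: [0.5428, 0.0013, 0.0361]
tool_rot: [2.498, 1.562, 0.725]
force: [0.1, -0.2, -1.5]
grip_width: 0.0269
```

```bash
python3 -c "
from h import *
cs=cam('wrist')
go([.541,.1715,.11],-12)"
```

```text
t 9.7 pos [0.5428 0.0013 0.0361] jaw -11.6 w 0.0269 F [ 0.1 -0.2 -1.5] q [-0.34  0.74  0.33  1.97 -0.49  0.5   0.13]
 dpos(scale) [-2.43 -1.19 -5.56] rot(scale) [ 0.07 -0.06 -0.05]
```

>>> arm_command:
  delta_pos:
    - [-1, 0, 0]
    - [-1, 0, 0]
    - [-0.4, -0.24, -0.9]
    - [0, -0.2, -0.95]
    - [0, -0.2, -0.95]
    - [0, -0.2, -0.95]
    - [0, -0.2, -0.95]
    - [0, -0.2, -0.7]
    - [0, 0, -0.2]
    - [0, 0, 0]
  rotation:
    - [0, 0, 0]
    - [0, 0, 0]
    - [0, 0, 0]
    - [0, 0, 0]
    - [0, 0, 0]
    - [0, 0, 0]
    - [0, 0, 0]
    - [0, 0, 0]
    - [0, 0, 0]
    - [0, 0, 0]

```text
clock: 10.7
position: [0.5394, 0.1788, 0.1119]
tool_rot: [2.536, 1.562, 0.762]
force: [-0.1, -0.3, -0.9]
grip_width: 0.0275
```

```bash
python3 -c "
from h import *
go([.541,.1715,.040],-12)"
```

```text
t 10.7 pos [0.5394 0.1788 0.1119] jaw -11.7 w 0.0275 F [-0.1 -0.3 -0.9] q [-0.74  0.66  0.45  1.88 -0.44  0.69 -0.23]
 dpos(scale) [2.39 0.09 0.24] rot(scale) [ 0.05 -0.07 -0.05]
```

>>> arm_command:
  delta_pos:
    - [0, 0.08, 0.22]
    - [0.7, 0, 0]
    - [0.7, 0, 0]
    - [0.6, 0, 0]
    - [0.2, 0, 0]
    - [0, 0, 0]
  rotation:
    - [0, -0.05, -0.05]
    - [0, 0, 0]
    - [0, 0, 0]
    - [0, 0, 0]
    - [0, 0, 0]
    - [0, 0, 0]

```text
clock: 11.3
position: [0.5425, 0.1617, 0.045]
tool_rot: [0.336, 1.569, -1.447]
force: [-0.0, 0.5, -1.2]
grip_width: 0.0275
```

```bash
python3 -c "
from h import *
go([.541,.1715,.0393],-12)"
```

```text
t 11.3 pos [0.5425 0.1617 0.045 ] jaw -12.2 w 0.0275 F [-0.   0.5 -1.2] q [-0.66  0.76  0.38  1.9  -0.5   0.57 -0.16]
 dpos(scale) [ 0.19 -0.12 -0.31] rot(scale) [-0.03  0.02 -0.01]
```

>>> arm_command:
  delta_pos:
    - [0, -0.12, -0.31]
    - [0, 0, 0]
    - [0.17, 0, 0]
    - [0, 0, 0]
    - [0.05, 0, 0]
    - [0, 0, 0]
  rotation:
    - [0, 0, 0]
    - [0, 0, 0]
    - [0, 0, 0]
    - [0, 0, 0]
    - [0, 0, 0]
    - [0, 0, 0]

```text
clock: 11.9
position: [0.5422, 0.1719, 0.0406]
tool_rot: [1.597, 1.568, -0.187]
force: [-0.3, -0.7, -0.3]
grip_width: 0.0271
```

```bash
python3 -c "
from h import *
go([.541,.1715,.0393],-12)"
```

```text
t 11.9 pos [0.5422 0.1719 0.0406] jaw -12.2 w 0.0271 F [-0.3 -0.7 -0.3] q [-0.68  0.77  0.38  1.9  -0.5   0.56 -0.18]
 dpos(scale) [ 0.04 -0.04  0.02] rot(scale) [-0.04 -0.   -0.03]
```

>>> arm_command:
  delta_pos:
    - [0.06, 0, 0]
    - [0, 0, 0]
  rotation:
    - [0, 0, 0]
    - [0, 0, 0]

```text
clock: 12.1
position: [0.5427, 0.1718, 0.0394]
tool_rot: [1.737, 1.567, -0.047]
force: [0.7, 0.0, -0.3]
grip_width: 0.0272
```

>>> arm_command:
  delta_pos:
    - [0, 0, 0]
    - [0, 0, 0]
    - [0, 0, 0]
    - [0, 0, 0]
    - [-0.8, 0, 0]
    - [-1, 0, 0]
    - [-1, 0, 0]
    - [-0.8, 0, 0]
    - [0, 0, 0]
  rotation:
    - [0, 0, 0]
    - [0, 0, 0]
    - [0, 0, 0]
    - [0, 0, 0]
    - [0, 0, 0]
    - [0, 0, 0]
    - [0, 0, 0]
    - [0, 0, 0]
    - [0, 0, 0]
  gripper: -0.3

```text
clock: 13.0
position: [0.5416, 0.1711, 0.1502]
tool_rot: [1.085, 1.568, -0.701]
force: [-0.9, 1.0, -0.4]
grip_width: 0.0554
```

```bash
python3 -c "
from h import *
go([.4741,-.1506,.16],93.7)
c=cam('wrist'); im=optics.grab_frame('wrist'); 
a=cv2.imread('pics/x') ; s=optics.grab_frame('side')[165:245,190:350]
s=cv2.resize(s,(640,320),interpolation=cv2.INTER_CUBIC)
cv2.imwrite('pics/c5.png',cv2.resize(np.vstack([im[:,:,::-1],s[:,:,::-1]]),(533,600)))
"
```

```text
t 13.0 pos [0.5416 0.1711 0.1502] jaw -12.3 w 0.0554 F [-0.9  1.  -0.4] q [-0.76  0.61  0.5   1.86 -0.4   0.77 -0.26]
 dpos(scale) [-0.32  0.09 10.96] rot(scale) [-17.67   0.03  -0.  ][ WARN:0@1.337] global loadsave.cpp:275 findDecoder imread_('pics/x'): can't open/read file: check file path/integrity
```

View pics/c5.png

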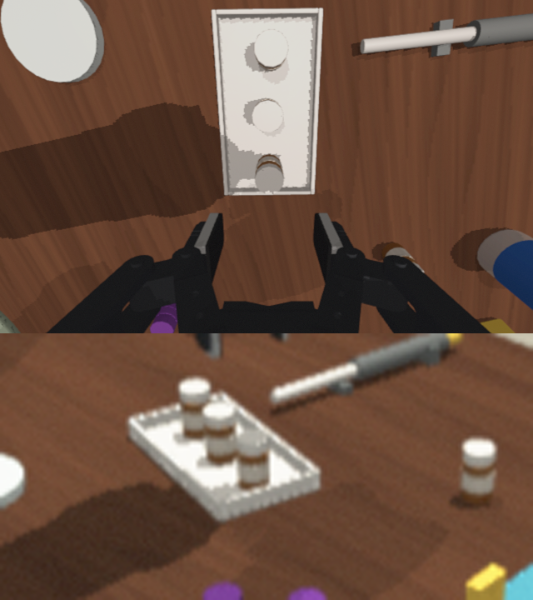

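The tray now holds three upright vials, and the fourth stands outside it by the bottle. Next I move to the tab.

>>> arm_command:
  delta_pos:
    - [-0.1, 0, 1]
    - [-0.1, 0, 1]
    - [-0.1, 0, 1]
    - [0, 0, 1]
    - [0, 0, 1]
    - [0, 0, 1]
    - [0, 0, 1]
    - [0, 0, 1]
    - [0, 0, 1]
    - [0, 0, 1]
  rotation:
    - [0, 0, 0]
    - [0, 0, 0]
    - [0, 0, 0]
    - [0, 0, 0]
    - [0, 0, 0]
    - [0, 0, 0]
    - [0, 0, 0]
    - [0, 0, 0]
    - [0, 0, 0]
    - [0, 0, 0]

```text
clock: 14.1
position: [0.4706, -0.1284, 0.148]
tool_rot: [-1.042, 1.555, -2.818]
force: [0.3, -0.7, -0.1]
grip_width: 0.0555
```

>>> arm_command:
  delta_pos:
    - [0, 0, 0]
    - [0, 0, 0]
    - [0, 0, 0]
    - [0, 0, 0]
    - [0, 0, 0]
    - [0, 0, 0]
    - [0, 0, 0]
    - [0, 0, 0]
    - [0, 0, 0]
    - [0, 0, 0]
  rotation:
    - [-1, 0, 0]
    - [-1, 0, 0]
    - [-1, 0, 0]
    - [-1, 0, 0]
    - [-1, 0, 0]
    - [-1, 0, 0]
    - [-1, 0, 0]
    - [-1, 0, 0]
    - [-1, 0, 0]
    - [-1, 0, 0]

```text
clock: 15.1
position: [0.4636, -0.1322, 0.1377]
tool_rot: [-2.321, 1.539, -3.017]
force: [-0.5, -0.7, 0.3]
grip_width: 0.0555
```

>>> arm_command:
  delta_pos:
    - [0, 0, 0]
    - [0, 0, 0]
    - [0, 0, 0]
    - [0, 0, 0]
    - [0, 0, 0]
    - [0, 0, 0]
    - [0, 0, 0]
    - [0, 0, 0]
  rotation:
    - [-1, 0, 0]
    - [-1, 0, 0]
    - [-1, 0, 0]
    - [-1, 0, 0]
    - [-1, 0, 0]
    - [-1, 0, 0]
    - [-1, 0, 0]
    - [0, 0, 0]

```text
clock: 15.9
position: [0.4591, -0.1302, 0.1294]
tool_rot: [3.02, 1.526, 3.091]
force: [0.0, -0.1, 1.2]
grip_width: 0.0554
```

```bash
python3 -c "
from h import *
go([.4741,-.1506,.16],93.7)
c=cam('wrist'); im=optics.grab_frame('wrist'); cv2.imwrite('pics/w6.png',im[:,:,::-1])
a=np.radians(3.6);C=np.array([.5215,-.2356,.063]);ux=np.array([np.cos(a),np.sin(a),0]);uy=np.array([-np.sin(a),np.cos(a),0])
for i,j in((-1,-1),(1,-1),(1,1),(-1,1)): print(proj(c,C+ux*.058*i+uy*.098*j).round(0))
print(proj(c,C-ux*.04+uy*.086+[0,0,.032]),proj(c,[.4741,-.1506,.095]))
"
```

```text
t 15.9 pos [ 0.4591 -0.1302  0.1294] jaw 94.1 w 0.0554 F [ 0.  -0.1  1.2] q [ 0.17  0.49 -0.03  2.05  0.03  0.65  1.76]
 dpos(scale) [-1.04 -0.71  0.4 ] rot(scale) [ 0.07 -0.42 -0.05]
[ 18. 229.]
[ 56. 368.]
[305. 369.]
[304. 231.]
[281.4881047  277.31507471] [284.40010802 274.38477121]
```

View pics/w6.png

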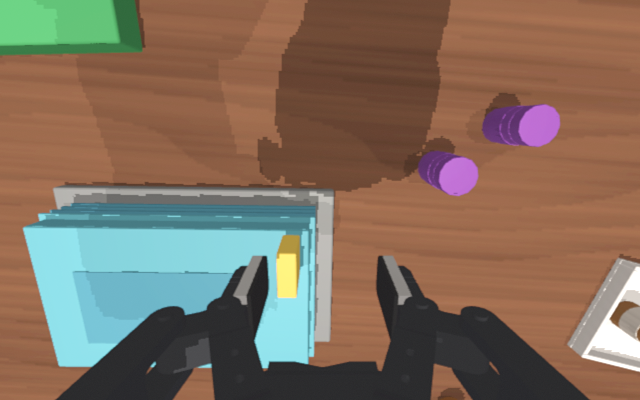

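The wrist view shows the yellow tab's top face centred at about (289,275), the cover corners at (27,229), (312,230) and (60,367), and clear space on both sides of the tab. I'll align first and then descend.

>>> arm_command:
  delta_pos:
    - [0, -0.62, 0.4]
    - [0, 0, 0]
    - [0, 0, 0]
  rotation:
    - [0, -0.42, 0]
    - [0, 0, 0]
    - [0, 0, 0]

```text
clock: 16.25
position: [0.4719, -0.1478, 0.1273]
tool_rot: [1.798, 1.564, 1.856]
force: [0.4, -0.0, -1.2]
grip_width: 0.0555
```

```bash
python3 -c "
from h import *
go([.474,-.148,.081],93.7)
c=cam('wrist'); im=optics.grab_frame('wrist'); cv2.imwrite('pics/w7.png',im[:,:,::-1])
hsv=cv2.cvtColor(im,cv2.COLOR_RGB2HSV)
y=(hsv[:,:,0]>20)&(hsv[:,:,0]<32)&(hsv[:,:,1]>100)
for t in(100,190,220):
  for b in blobs(y&(hsv[:,:,2]>t),100): print(t,b[0],b[1],b[2],onz(c,b[1],.095).round(4))
"
```

```text
t 16.25 pos [ 0.4719 -0.1478  0.1273] jaw 93.3 w 0.0555 F [ 0.4 -0.  -1.2] q [ 0.21  0.49 -0.03  2.04  0.02  0.61  1.8 ]
 dpos(scale) [ 1.54 -0.02  0.07] rot(scale) [-0.06 -0.01 -0.06]
100 1164 [316.4 247.7] [307 217  20  62] [ 0.4686 -0.1499  0.095 ]
190 827 [316.1 256.3] [307 235  19  44] [ 0.4741 -0.1498  0.095 ]
220 522 [315.8 264.3] [307 249  19  30] [ 0.4794 -0.1497  0.095 ]
```

>>> arm_command:
  delta_pos:
    - [0, -0.06, 0.06]
    - [0.5, 0, 0]
    - [0.5, 0, 0]
    - [0.4, 0, 0]
    - [0, 0, 0]
  rotation:
    - [0, 0, 0]
    - [0, 0, 0]
    - [0, 0, 0]
    - [0, 0, 0]
    - [0, 0, 0]

```text
clock: 16.8
position: [0.4743, -0.148, 0.0839]
tool_rot: [1.859, 1.564, 1.915]
force: [-0.6, -0.0, 0.4]
grip_width: 0.0555
```

```bash
python3 -c "
from h import *
go([.474,-.1497,.081],93.7)"
```

```text
t 16.8 pos [ 0.4743 -0.148   0.0839] jaw 93.2 w 0.0555 F [-0.6 -0.   0.4] q [ 0.21  0.58 -0.03  2.05  0.02  0.52  1.79]
 dpos(scale) [ 0.1  -0.06 -0.01] rot(scale) [-0.08 -0.02 -0.06]
```

>>> arm_command:
  delta_pos:
    - [0.08, -0.08, 0]
    - [0, 0, 0]
  rotation:
    - [0, 0, 0]
    - [0, 0, 0]

```text
clock: 17.0
position: [0.4746, -0.1504, 0.0817]
tool_rot: [1.89, 1.564, 1.946]
force: [0.5, -0.2, -0.6]
grip_width: 0.0549
```

>>> arm_command:
  delta_pos:
    - [0, 0, 0]
    - [0, 0, 0]
    - [0, 0, 0]
    - [0, 0, 0]
    - [0, 0, 0]
    - [0, 0, 0]
    - [0, 0, 0]
    - [0, 0, 0]
  rotation:
    - [0, 0, 0]
    - [0, 0, 0]
    - [0, 0, 0]
    - [0, 0, 0]
    - [0, 0, 0]
    - [0, 0, 0]
    - [0, 0, 0]
    - [0, 0, 0]
  gripper: 1
  grip_force: 80

```text
clock: 17.8
position: [0.4752, -0.1507, 0.0832]
tool_rot: [1.609, 1.565, 1.665]
force: [0.9, -0.4, -0.3]
grip_width: 0.0108
```

```bash
cat > peel.py <<'E'
from h import *
p,T,s=cur()
a=np.radians(3.6);ux=np.array([np.cos(a),np.sin(a),0]);uy=np.array([-np.sin(a),np.cos(a),0])
tab=np.array([p[0],p[1],.063])
far=tab+ux*.098-uy*.184
d=(tab-far)/np.linalg.norm(tab-far); ax=np.cross([0,0,1],d); ax=-ax  # rotate d upwards
print('far',far.round(3),'axis',ax.round(3),'check up',np.cross(ax,d).round(2))
for th in (.03,.06,.09,.12,.16,.2):
    Q=R.from_rotvec(ax*th).as_matrix(); dp=far+Q@(p-far)-p
    print(th,'world',(dp*1000).round(1),'tool',(T.T@dp/.03).round(3),'rot',(T.T@ax*th/np.radians(6)).round(3))
E
python3 -c "
from h import *
go([.474,-.1497,.081],93.7)"; python3 peel.py
```

```text
t 17.8 pos [ 0.4752 -0.1507  0.0832] jaw 93.2 w 0.0108 F [ 0.9 -0.4 -0.3] q [ 0.21  0.58 -0.03  2.05  0.02  0.52  1.8 ]
 dpos(scale) [ 0.07  0.03 -0.04] rot(scale) [-0.08 -0.   -0.06]
far [ 0.585 -0.328  0.063] axis [ 0.851  0.525 -0.   ] check up [0. 0. 1.]
0.03 world [ 0.4 -0.6  6.2] tool [-0.208 -0.019  0.011] rot [0.001 0.136 0.252]
0.06 world [ 0.8 -1.4 12.5] tool [-0.416 -0.044  0.025] rot [0.002 0.273 0.504]
0.09 world [ 1.4 -2.3 18.7] tool [-0.622 -0.074  0.042] rot [0.002 0.409 0.756]
0.12 world [ 2.1 -3.3 24.8] tool [-0.828 -0.11   0.062] rot [0.003 0.545 1.008]
0.16 world [ 3.1 -5.  33. ] tool [-1.1   -0.166  0.093] rot [0.004 0.727 1.344]
0.2 world [ 4.3 -7.  41. ] tool [-1.369 -0.232  0.129] rot [0.005 0.909 1.68 ]
```

>>> arm_command:
  delta_pos:
    - [-0.21, -0.02, 0.01]
    - [-0.21, -0.02, 0.01]
    - [-0.21, -0.03, 0.01]
    - [0, 0, 0]
  rotation:
    - [0, 0.14, 0.25]
    - [0, 0.14, 0.25]
    - [0, 0.14, 0.25]
    - [0, 0, 0]

```text
clock: 18.2
position: [0.4767, -0.1533, 0.1025]
tool_rot: [2.052, 1.473, 2.109]
force: [0.8, -1.6, -0.7]
grip_width: 0.0104
```

```bash
python3 -c "
from h import *
M=R.from_rotvec(np.array([.851,.525,0])*.09).as_matrix()@Rd(93.2)
go([.4766,-.153,.1019],0,M)
print('moment',monitor.observe()['moment'])
p,T,s=cur(); print('tilt',(R.from_matrix(T@Rd(93.2).T).as_rotvec()).round(3))
s=optics.grab_frame('side')[205:325,300:460]
cv2.imwrite('pics/s8.png',cv2.resize(s[:,:,::-1],None,fx=5,fy=5,interpolation=cv2.INTER_CUBIC))"
```

```text
t 18.2 pos [ 0.4767 -0.1533  0.1025] jaw 93.1 w 0.0104 F [ 0.8 -1.6 -0.7] q [ 0.3   0.57 -0.09  1.98 -0.04  0.66  1.88]
 dpos(scale) [ 0.02  0.01 -0.  ] rot(scale) [ 0.01 -0.03 -0.08]
moment [-0.38561104 -0.10275182  0.02523222]
tilt [0.084 0.05  0.001]
```

View pics/s8.png

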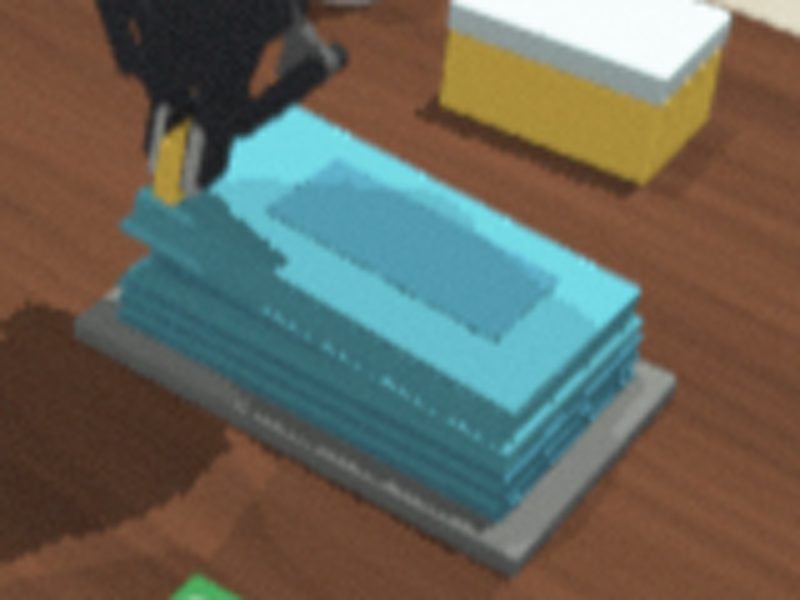

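The side crop shows the tabbed corner raised about 20 mm at (140,215). The opposite corner at (640,300) is still seated and the stack is flat. I'll continue the turn, then lift.

>>> arm_command:
  delta_pos:
    - [-0.21, -0.02, 0.01]
    - [-0.21, -0.02, 0.01]
    - [-0.21, -0.02, 0.01]
    - [-0.21, -0.02, 0.01]
    - [0, 0, 0]
  rotation:
    - [0, 0.14, 0.26]
    - [0, 0.14, 0.26]
    - [0, 0.14, 0.26]
    - [0, 0.14, 0.26]
    - [0, 0, 0]

```text
clock: 18.75
position: [0.4799, -0.1577, 0.1257]
tool_rot: [2.062, 1.351, 2.121]
force: [1.9, -0.5, -0.6]
grip_width: 0.0105
```

```bash
python3 -c "
from h import *
p,T,s=cur(); print(p,s['force'],s['moment'],'tilt',(R.from_matrix(T@Rd(93.2).T).as_rotvec()).round(3))
print('up 30mm in tool',T.T@[0,0,1],'unlevel rot',R.from_matrix(T.T@Rd(93.2)).as_rotvec()/np.radians(6))"
```

```text
[ 0.47988766 -0.15765223  0.12567151] [ 1.87198173 -0.48882444 -0.57154567] [-0.28684633 -0.74847409  0.17324864] tilt [0.188 0.115 0.003]
up 30mm in tool [-0.97593947  0.19227142 -0.10282922] unlevel rot [ 0.03313518 -0.99312197 -1.84919922]
```

>>> arm_command:
  delta_pos:
    - [-0.3, 0.06, -0.03]
    - [-0.3, 0.06, -0.03]
    - [-0.5, 0.1, -0.05]
    - [-0.5, 0.1, -0.05]
    - [-0.6, 0.12, -0.06]
    - [-0.6, 0.12, -0.06]
    - [-0.5, 0.1, -0.05]
    - [0, 0, 0]
  rotation:
    - [0, 0, 0]
    - [0, 0, 0]
    - [0, 0, 0]
    - [0, 0, 0]
    - [0, 0, 0]
    - [0, 0, 0]
    - [0, 0, 0]
    - [0, 0, 0]

```text
clock: 19.55
position: [0.4776, -0.1533, 0.2329]
tool_rot: [2.08, 1.354, 2.142]
force: [0.4, -0.2, -1.5]
grip_width: 0.0108
```

```bash
python3 -c "
from h import *
p,T,s=cur(); print(p,s['force'],s['moment'],s['grip_width'],'tilt',(R.from_matrix(T@Rd(93.2).T).as_rotvec()).round(3))
print('unlevel rot',R.from_matrix(T.T@Rd(93.2)).as_rotvec()/np.radians(6))
s=np.vstack([optics.grab_frame('side')[130:310,280:480],optics.grab_frame('scene')[150:280,200:400]])
cv2.imwrite('pics/s9.png',cv2.resize(s[:,:,::-1],None,fx=1.9,fy=1.9,interpolation=cv2.INTER_CUBIC))"
```

```text
[ 0.47756729 -0.15329462  0.23286418] [ 0.43400962 -0.22529169 -1.50992972] [-0.13382592 -0.10285837 -0.00904307] 0.01082645502187206 tilt [0.183 0.117 0.006]
unlevel rot [ 0.06023176 -1.0139001  -1.80391881]
```

View pics/s9.png

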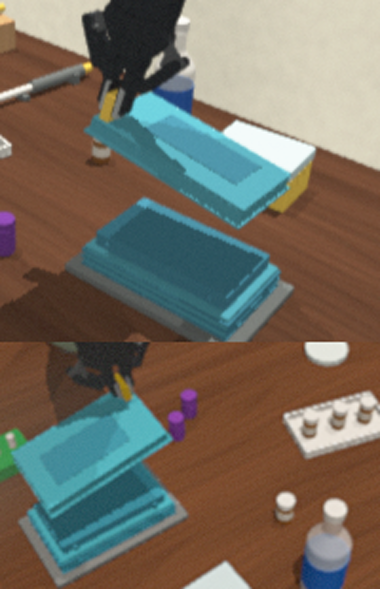

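The crops show the cover clear of the stack in the fingers, the stack flat in place, and the vials standing. I'll level it first, then carry it.

>>> arm_command:
  delta_pos:
    - [0, 0, 0]
    - [0, 0, 0]
    - [0, 0, 0]
    - [0, 0, 0]
    - [0, 0, 0]
  rotation:
    - [0, -0.25, -0.45]
    - [0, -0.25, -0.45]
    - [0, -0.25, -0.45]
    - [0, -0.22, -0.4]
    - [0, 0, 0]

```text
clock: 20.15
position: [0.4744, -0.1524, 0.2265]
tool_rot: [2.854, 1.562, 2.917]
force: [-0.3, -0.3, 0.6]
grip_width: 0.0098
```

```bash
python3 -c "
from h import *
go([.5317,.320,.20],77.4)"
```

```text
t 20.15 pos [ 0.4744 -0.1524  0.2265] jaw 93.6 w 0.0098 F [-0.3 -0.3  0.6] q [ 0.27  0.35 -0.09  1.94  0.04  0.86  1.78]
 dpos(scale) [ 0.9  15.59  2.9 ] rot(scale) [ 2.7  -0.08 -0.01]
```

>>> arm_command:
  delta_pos:
    - [0, 0.4, 0.08]
    - [0, 0.7, 0.14]
    - [0, 0.8, 0.15]
    - [0, 0.8, 0.15]
    - [0, 0.8, 0.15]
    - [0, 0.8, 0.15]
    - [0, 0.8, 0.15]
    - [0, 0.8, 0.15]
    - [0, 0.8, 0.15]
    - [0, 0.8, 0.15]
  rotation:
    - [0, 0, 0]
    - [0, 0, 0]
    - [0, 0, 0]
    - [0, 0, 0]
    - [0, 0, 0]
    - [0, 0, 0]
    - [0, 0, 0]
    - [0, 0, 0]
    - [0, 0, 0]
    - [0, 0, 0]

```text
clock: 21.15
position: [0.5022, 0.0859, 0.2228]
tool_rot: [2.672, 1.543, 2.728]
force: [-0.6, 0.1, -1.0]
grip_width: 0.0106
```

```bash
python3 -c "
from h import *
go([.5317,.320,.20],77.4)"
```

```text
t 21.15 pos [0.5022 0.0859 0.2228] jaw 93.2 w 0.0106 F [-0.6  0.1 -1. ] q [-0.14  0.38 -0.18  1.9   0.06  0.89  1.28]
 dpos(scale) [0.82 7.73 1.44] rot(scale) [ 2.63 -0.25 -0.09]
```

>>> arm_command:
  delta_pos:
    - [0, 0.8, 0.14]
    - [0, 0.8, 0.14]
    - [0, 0.8, 0.14]
    - [0, 0.8, 0.14]
    - [0, 0.8, 0.14]
    - [0, 0.8, 0.14]
    - [0, 0.8, 0.14]
    - [0, 0.8, 0.14]
    - [0, 0.7, 0.14]
    - [0, 0.3, 0.1]
  rotation:
    - [0, 0, 0]
    - [0, 0, 0]
    - [0, 0, 0]
    - [0, 0, 0]
    - [0, 0, 0]
    - [0, 0, 0]
    - [0, 0, 0]
    - [0, 0, 0]
    - [0, 0, 0]
    - [0, 0, 0]

```text
clock: 22.15
position: [0.5265, 0.3268, 0.2188]
tool_rot: [2.769, 1.521, 2.826]
force: [0.4, 0.2, -1.9]
grip_width: 0.0111
```

>>> arm_command:
  delta_pos:
    - [0, 0, 0]
    - [0, 0, 0]
    - [0, 0, 0]
    - [0, 0, 0]
    - [0, 0, 0]
    - [0, 0, 0]
  rotation:
    - [0.5, 0, 0]
    - [0.5, 0, 0]
    - [0.6, 0, 0]
    - [0.6, 0, 0]
    - [0.4, 0, 0]
    - [0, 0, 0]

```text
clock: 22.75
position: [0.5252, 0.3269, 0.2152]
tool_rot: [3.125, 1.512, 2.899]
force: [0.1, 1.3, -1.3]
grip_width: 0.0104
```

```bash
python3 -c "
from h import *
go([.5317,.320,.20],77.4)"
```

```text
t 22.75 pos [0.5252 0.3269 0.2152] jaw 77.0 w 0.0104 F [ 0.1  1.3 -1.3] q [-0.53  0.57 -0.14  1.61  0.04  1.01  0.67]
 dpos(scale) [ 0.49 -0.17  0.29] rot(scale) [-0.06 -0.56 -0.01]
```

Fix the residual tilt and offset, then check.

>>> arm_command:
  delta_pos:
    - [0.1, -0.15, 0.25]
    - [0, 0, 0]
    - [0.2, 0, 0]
    - [0.15, 0, 0]
    - [0, 0, 0]
    - [0, 0, 0]
  rotation:
    - [0, -0.3, 0]
    - [0, -0.25, 0]
    - [0, 0, 0]
    - [0, 0, 0]
    - [0, 0, 0]
    - [0, 0, 0]

```text
clock: 23.35
position: [0.5306, 0.3205, 0.1993]
tool_rot: [-3.101, 1.568, 2.959]
force: [-0.7, -0.0, -0.2]
grip_width: 0.0107
```

```bash
python3 -c "
from h import *
go([.5317,.320,.20],77.4); print(monitor.observe()['qd'].round(3))
a=optics.grab_frame('side');b=optics.grab_frame('scene')
cv2.imwrite('pics/f.png',np.vstack([cv2.resize(a[100:280,150:450],(500,300)),cv2.resize(b[110:290,200:500],(500,300))])[:,:,::-1])
for n,im in(('side',a),('scene',b)):
  c=cam(n);h=cv2.cvtColor(im,cv2.COLOR_RGB2HSV); m=((h[:,:,0]>85)&(h[:,:,0]<102)&(h[:,:,1]>110)).astype(np.uint8)
  m=cv2.morphologyEx(m,cv2.MORPH_OPEN,np.ones((3,3)))
  for q in blobs(m,500): print(n,q)
"
```

```text
t 23.35 pos [0.5306 0.3205 0.1993] jaw 77.2 w 0.0107 F [-0.7 -0.  -0.2] q [-0.55  0.57 -0.12  1.65  0.08  0.93  0.64]
 dpos(scale) [-0.02 -0.01  0.04] rot(scale) [-0.03 -0.03  0.  ]
[-0.     0.007 -0.003  0.003 -0.002 -0.003  0.005]
side (np.int32(1478), array([253.9, 153.4]), array([221, 135,  67,  37], dtype=int32))
side (np.int32(4184), array([376.3, 269.9]), array([325, 235, 102,  74], dtype=int32))
scene (np.int32(1764), array([381.7, 159.4]), array([348, 141,  70,  39], dtype=int32))
scene (np.int32(2499), array([252.2, 239.6]), array([215, 211,  77,  60], dtype=int32))
```

View pics/f.png

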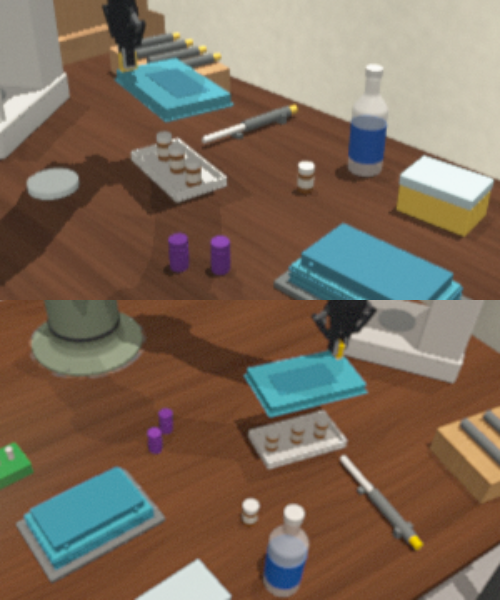

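The final crops show the cover level above the tray, with three vials upright inside, the fourth standing on the table, the stack flat, and the bystanders in place. One numeric check of the cover centre, then I hand in.

```bash
python3 -c "
from h import *
print(tri(cam('scene'),(381.7,159.4),cam('side'),(253.9,153.4)))
s=monitor.observe(); print(s['position'],s['grip_width'],abs(s['qd']).max())
bot.job_done()"
```

```text
(array([0.5520334 , 0.22287144, 0.16395668]), [np.float64(0.0002959539180706566), np.float64(0.00029595391807072107)])
[0.53065777 0.32043475 0.19946746] 0.010377378158457374 0.0030967193466237873
the job is handed in; nothing more can be done
```

I handed the job in at about 23.5 s of the 61 s allowed, with no collision or force trouble on the way. `job_done` reports no verdict, so the outcome below rests on my own checks.

- **Vials:** I stood the two vials nearest the stack's tabbed end in the tray and let go of them. The tray holds three, all upright in the last views. The fourth stands on the table by the bottle, and the purple look-alikes were not touched.
- **Peel:** I gripped the yellow tab and turned the cover about its far corner. The tabbed corner rose about 20 mm while the far corner stayed seated. At about 0.22 rad of tilt I lifted the cover clear, and the stack stayed flat in its place.
- **Final state:**
  - The cover's centre triangulates to (0.552, 0.223), about 5 mm from my tray estimate of (0.553, 0.228).
  - Its upper face is about 0.17–0.18 m up. The triangulated point at 0.164 m is the centre of the visible cover, walls included.
  - The tool is level to within 0.5°, and the cover's long sides line up with the tray's within my roughly 1–2° yaw estimate.
  - The arm is almost still, and the grip is holding at 10.4 mm on the tab.
- **Disagreements:** Single-camera corner estimates of the tray differed by about 13 mm between the two fixed cameras. I settled this with triangulation and the wrist camera. The measured opening on the 12 mm tab reads 10–11 mm.

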